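# Rebuild the two-tier test-tube rack

### The job

Put the tube rack back together: lower the long flat pink tier over the four steel posts until it lies flat on the white base, then stack the purple tier on legs over the same posts so that it stands squarely on the pink one. Set the tiers down rather than dropping them, and let go; the short pink tier with only two holes belongs to another rack.

Things in the scene. Friction and masses are not known exactly. Their poses are not given: they have to be found in the camera images.
- base: White rack base, fixed, 290 x 130 x 12 mm, long side along its x; origin at the centre of its underside (bench level), z up. Four steel posts at x = +-75, y = +-32 mm, 10 mm thick, tops 120 mm above the bench (last 15 mm tapered to 4 mm). Same when turned half round.
- lower_tier: Long flat pink tier, loose, 0.2-0.4 kg: plate 264 x 110 x 8 mm, long side along its x; origin at the centre of its underside, z up; starts flat on the bench. Four 36 mm through holes at x = +-75, y = +-32 mm. White handle slab in the middle, 80 mm along x, 14 mm thick in y, from z = 8 to 68 mm. Fits either way round. Home: underside 12 mm above the base's origin.
- upper_tier: Purple tier on two end walls (8 mm thick, x = +-108 mm), loose, 0.3-0.5 kg: plate 264 x 110 mm, z = 72 to 80 mm; origin at foot level under its centre, long side along x; starts on the bench. Four 36 mm holes at x = +-75, y = +-32 mm. White handle slab in the middle, 80 mm along x, 14 mm in y, z = 80 to 125 mm. Fits either way round. Home: feet 20 mm above the base's origin.

How it is judged:
By the outcome, as a careful person would: the job done as asked, in the order asked, and still so for the second after the job is handed in, with the robot touching nothing.
It also fails if it takes over 70 s, if anything falls off the work surface, if the arm or the gripper's body presses on something with over 40 N, if the wrist force passes 120 N, or if a joint passes its speed limit or range.

### The arm

A 6-joint arm with a two-finger parallel gripper is mounted at the origin on the work surface. World frame = base frame: x ahead of the robot, y to its left, z up, the work surface at z = 0. Lengths are in m, angles in rad, forces in N, time in s.
With the tool pointing down it reaches from about 0.375 to 0.975 m from the base axis. Payload 3.8 kg.
Tool frame: the origin (TCP) lies midway between the tips of the shut fingers; the grasp point (between the pads) lies 19 mm behind it; z points along the fingers, y is the line along which they close (so a half turn about z gives the same grasp; the last joint's range is limited). The gripper opens to 85 mm and grips with 20 to 120 N. Pads are 22 mm wide; open, the fingers measure 114 mm over their backs; the gripper's body (76 mm by 85 mm) begins 54 mm behind the grasp point. The pads swing forward as they close: fully open they stand 13 mm farther back than shut.
Start: joints at [1.271, 0.264, 1.604, -0, 1.274, -0.037], TCP at [0.175, 0.652, 0.231] pointing down, gripper open.
Joint ranges: [-2.63, 2.63], [-0.94, 2.18], [0.31, 2.57], [-1.31, 4.45], [0, 2.66], [-2.55, 2.55]. Speed limits (rad/s): [2.57, 2.57, 3.14, 3.14, 3.14, 3.14].

### API

Orientations are given as a rotation vector (axis times angle).
In Python, from workcell import bot gives the robot as it stands.
- The arm moves only by the tool step_arm, never from a script. Its argument "motion" is a list of rows, each a list of 5 numbers: the finger opening in cm, from 0 to 8.54, then the shift along the tool's x, y, z in cm, then the turn about the tool's z in degrees. In form: [[claw, dx, dy, dz, twist], ...]. A call has 1 to 20 rows; each row is the pose to reach, as a shift and turn from the pose commanded when the call began, along the tool's axes at that moment; what a row does not reach only later rows make up. A row lasts 1/10 s, in which the tool goes at most 50 mm and 8.59 degrees, less where a joint would pass 70% of its speed; a pose out of reach is approached as far as the arm can. A call with a gripper value outside its range is refused whole. The fingers move at their own pace and stop on an object; "force" is the grip in N (left out, the last holds). Time passes only in rows, so rows that repeat a pose let the fingers close. It gives the time, the measured TCP pose, the force, the opening and the grip force at its end, in the units of the state.
- bot.read_state(): the state, without advancing time (a new reading comes with each control period).
- bot.read_camera(name): name is "scene" or "top" or "wrist"; returns (picture, depth): 480x640x3 uint8, red, green, blue; 480x640 float32, m along the optical axis (not along the pixel's ray), 0 where there is no reading.
- bot.calibration(name): a dict with "mtx" (3x3 intrinsics, pixels), "origin" and "orientation" of the camera in the world; the wrist camera has in their place "T_tool_cam" (4x4, takes a point from camera to tool coordinates, whose origin is the TCP and whose axes are the flange's). Camera axes: x right, y up, looking along -z (the intrinsics and any distortion apply to the point x, -y, -z); pixel columns grow to the right and rows downward; lengths in m; the calibration is good to about 2 mm. A picture is of the moment at which its call begins: read the wrist's pose just before it. calibration takes no time and is no camera call.
- bot.finish_job(): hands the job in; it is judged then, once.
The state is a dict: "time": time; "q": joint angles; "joint_vel": joint speeds; "joint_torque": joint torques, N m; "tool_pos": TCP position; "tcp_rot": TCP orientation; "wrist_force": force on the tool from outside, world axes, zero at the start; "torque": the same for the moment, N m; "width": opening from 0.0 (shut) to 1.0 (fully open); "grip_force": force on a finger pad.
Only numpy, scipy, OpenCV 4.12 (cv2) and the standard library are available. Lean on these libraries where they do the work, as an engineer would, in place of code of your own. Each camera call takes 0.05 s, during which the arm holds its last target. There are 200 camera calls.

## Working session

There is one attempt and no reset: what is moved stays moved. The work goes in short steps, Python scripts to look and compute and a tool call to move; the robot and the scene stay as the last step left them, time stands still between calls to the robot, and variables do not carry over. Pictures are saved under pics/ and viewed, at most 10 in all, crops included, and the job is handed in when it is done.

Besides the shell and the picture viewer there is one more tool, called as name([rows], argument=value, ...), one row to a line, values as JSON. step_arm: Moves the arm, as the interface text tells. Its arguments: {"type":"object","properties":{"motion":{"type":"array","items":{"type":"array","items":{"type":"number"}}},"force":{"type":"number"}},"required":["motion"]}

```bash
mkdir -p pics
cat > h.py <<'E'
import numpy as np, cv2
from workcell import bot
from scipy.spatial.transform import Rotation as R
def cam(name):
    s=bot.read_state(); p,d=bot.read_camera(name); c=bot.calibration(name)
    K=np.array(c["mtx"])
    if "T_tool_cam" in c:
        T=np.eye(4);T[:3,:3]=R.from_rotvec(s["tcp_rot"]).as_matrix();T[:3,3]=s["tool_pos"];T=T@np.array(c["T_tool_cam"])
    else:
        T=np.eye(4);o=np.array(c["orientation"]);T[:3,:3]=o if o.shape==(3,3) else R.from_rotvec(o).as_matrix();T[:3,3]=c["origin"]
    return p,d,K,T,c
def cloud(d,K,T):
    v,u=np.mgrid[:480,:640]
    P=np.stack([(u-K[0,2])/K[0,0]*d,-(v-K[1,2])/K[1,1]*d,-d],-1)
    return P@T[:3,:3].T+T[:3,3]
def save(n,p): cv2.imwrite("pics/"+n,p[...,::-1])
E
python3 - <<'E'
from h import *
for n in("top","scene"):
    p,d,K,T,c=cam(n); save(n+"0.png",p)
    print(n,T.round(3).tolist(),{k:v for k,v in c.items() if k not in("origin",)}, (d>0).mean())
    np.savez(n+"0.npz",p=p,d=d,K=K,T=T)
print(bot.read_state(), bot.calibration("wrist"))
E
```

```text
top [[0.022, 0.985, -0.172, 0.35], [-1.0, 0.019, -0.019, 0.002], [-0.016, 0.173, 0.985, 1.109], [0.0, 0.0, 0.0, 1.0]] {'mtx': array([[562.9176019 ,   0.        , 323.52727698],
       [  0.        , 562.9176019 , 237.26153865],
       [  0.        ,   0.        ,   1.        ]]), 'orientation': array([ 0.14965688, -0.12197879, -1.54625074])} 0.9959016927083333
scene [[0.045, -0.818, 0.574, 1.315], [0.999, 0.043, -0.018, -0.04], [-0.01, 0.574, 0.819, 1.183], [0.0, 0.0, 0.0, 1.0]] {'mtx': array([[619.98596681,   0.        , 322.86745897],
       [  0.        , 619.98596681, 245.13332449],
       [  0.        ,   0.        ,   1.        ]]), 'orientation': array([0.4793516 , 0.47215167, 1.4708169 ])} 0.99599609375
{'time': 0.1, 'q': array([ 1.27111148e+00,  2.64658856e-01,  1.60526051e+00, -1.21380780e-06,
        1.27367490e+00, -3.69126639e-02]), 'joint_vel': array([-3.36237589e-04, -2.08167512e-03, -3.20734678e-03, -6.77095643e-04,
        1.51794044e-03,  5.92577233e-05]), 'joint_torque': array([-2.34800273e-04, -5.16718411e+01, -3.68584263e+01, -6.91325226e-05,
        6.49096721e-03,  3.11698818e-05]), 'tool_pos': array([0.175152  , 0.65119429, 0.23008682]), 'tcp_rot': array([-4.11530539e-01, -3.11418337e+00,  3.09968004e-03]), 'wrist_force': array([0.12425808, 0.44989753, 0.00969987]), 'torque': array([-0.02037915, -0.04545989, -0.08897195]), 'grip_force': 0.0, 'width': 0.9997859193556733} {'mtx': array([[423.67452377,   0.        , 319.80670561],
       [  0.        , 423.67452377, 244.25038007],
       [  0.        ,   0.        ,   1.        ]]), 'T_tool_cam': array([[-4.22096031e-04,  9.59877243e-01,  2.80420222e-01,
         7.04853273e-02],
       [ 9.99999686e-01,  5.93085252e-04, -5.24902010e-04,
         1.39785677e-03],
       [-6.70154592e-04,  2.80419912e-01, -9.59877192e-01,
        -1.44236826e-01],
       [ 0.00000000e+00,  0.00000000e+00,  0.00000000e+00,
         1.00000000e+00]])}
```

View pics/top0.png

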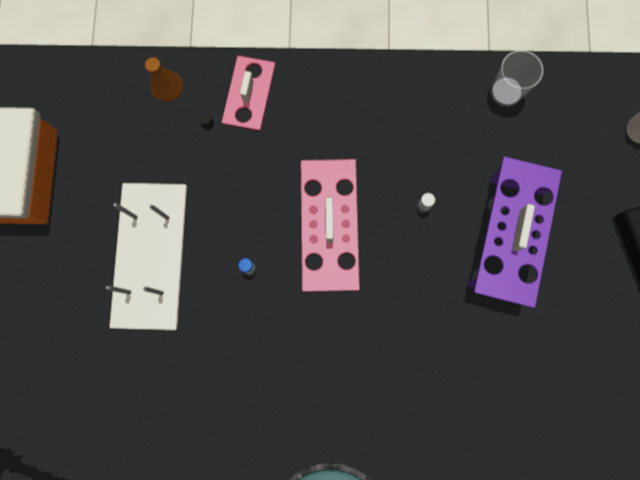

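View pics/scene0.png

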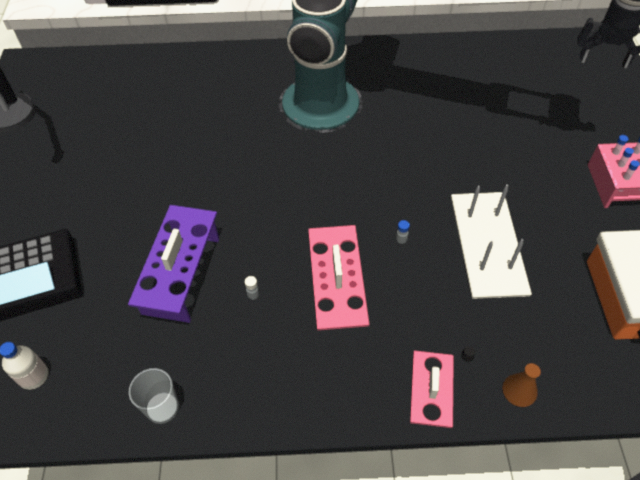

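The top view shows the white base at (148,256), the long pink tier at (330,225), the purple tier at (518,232) and the short decoy at (248,92). Small bottles stand at (246,267) and (427,203).

```bash
cat >> h.py <<'E'
def ray(uv,z,K,T):
    uv=np.atleast_2d(uv).astype(float)
    r=np.c_[(uv[:,0]-K[0,2])/K[0,0],-(uv[:,1]-K[1,2])/K[1,1],-np.ones(len(uv))]@T[:3,:3].T
    return T[:3,3]+r*((z-T[2,3])/r[:,2])[:,None]
def rect(mask,z,K,T):
    mask=cv2.morphologyEx(mask.astype(np.uint8),cv2.MORPH_OPEN,np.ones((3,3)))
    c=max(cv2.findContours(mask,0,1)[0],key=cv2.contourArea)[:,0]
    (x,y),(a,b),t=cv2.minAreaRect((ray(c,z,K,T)[:,:2]*1000).astype(np.float32))
    if a<b:a,b,t=b,a,t+90
    return round(x,1),round(y,1),round(a,1),round(b,1),round((t+90)%180-90,2)
def masks(p):
    h=cv2.cvtColor(p,cv2.COLOR_RGB2HSV);H,S,V=cv2.split(h)
    return dict(pink=(H>160)&(S>70)&(V>90)|(H<3)&(S>70)&(V>120),purple=(H>120)&(H<150)&(S>80)&(V>100),white=(S<50)&(V>150))
E
python3 - <<'E'
from h import *
roi={"top":dict(pink=(285,150,375,300),purple=(460,140,575,320),white=(100,170,200,340)),
"scene":dict(pink=(295,215,380,335),purple=(120,195,225,330),white=(440,180,540,305))}
for n in roi:
    f=np.load(n+"0.npz");p,d,K,T=[f[k] for k in"pdKT"];P=cloud(d,K,T)
    m=masks(p)
    for k,z in dict(pink=.008,purple=.08,white=.012).items():
        x0,y0,x1,y1=roi[n][k];mm=np.zeros_like(m[k]);mm[y0:y1,x0:x1]=m[k][y0:y1,x0:x1]
        print(n,k,rect(mm,z,K,T),"z",np.median(P[mm][:,2]).round(4))
        if k!="white":
            w=np.zeros_like(mm);w[y0:y1,x0:x1]=m["white"][y0:y1,x0:x1]
            zh=.068 if k=="pink" else .125
            w&=P[...,2]>zh-.008
            print("  handle",rect(w,zh,K,T),w.sum(), np.median(P[w][:,2]).round(4))
        else:
            g=np.zeros_like(mm);g[y0:y1,x0:x1]=1
            g&=(P[...,2]>.10)&(P[...,2]<.13)
            nn,l,st,ce=cv2.connectedComponentsWithStats(g.astype(np.uint8))
            for i in range(1,nn): print("  post",P[l==i].mean(0).round(4),st[i,4])
E
```

```text
top pink (571.1, 13.7, 268.9, 113.7, 2.2) z 0.0092
  handle (569.8, 14.3, 77.2, 13.3, 1.09) 295 0.0689
top purple (551.1, -337.7, 267.1, 112.8, -13.39) z 0.081
  handle (550.3, -337.1, 78.5, 13.6, -13.48) 336 0.1256
top white (501.7, 369.7, 290.3, 129.9, -0.18) z 0.0137
  post [0.5748 0.3995 0.1116] 36
  post [0.5744 0.3357 0.111 ] 31
  post [0.4258 0.3998 0.1122] 35
  post [0.4254 0.3358 0.1125] 34
scene pink (572.3, 13.3, 271.3, 114.0, 2.12) z 0.006
  handle (573.7, 12.5, 78.2, 13.3, 2.42) 193 0.0661
scene purple (553.1, -337.5, 269.4, 112.9, -13.54) z 0.0779
  handle (555.1, -337.0, 80.7, 14.3, -13.32) 220 0.1226
scene white (503.9, 368.6, 292.6, 130.5, -0.22) z 0.0105
  post [0.4293 0.3998 0.1095] 28
  post [0.4298 0.3359 0.111 ] 20
  post [0.432  0.3328 0.102 ] 1
  post [0.5796 0.3993 0.1102] 29
  post [0.5789 0.3358 0.1088] 29
```

The sizes and heights match what was given, and the two cameras agree within about 2 mm. Next I'll work out the approach to the pink handle.

```bash
cat >> h.py <<'E'
def go(x,y,z,yaw):
    "mm, deg (tool y direction) -> row [dx,dy,dz cm, twist]"
    s=bot.read_state();M=R.from_rotvec(s["tcp_rot"]).as_matrix()
    cy=np.degrees(np.arctan2(M[1,1],M[0,1]))
    d=M.T@(np.array([x,y,z])/1000-s["tool_pos"])*100
    print("t",round(s["time"],2),"pos",(s["tool_pos"]*1000).round(1),"yaw",cy.round(2),"tilt",M[2,2].round(5),"F",s["wrist_force"].round(1),"w",round(s["width"],3),"g",round(s["grip_force"],1))
    print("  row",d.round(2),"twist",round(-((yaw-cy+180)%360-180),2))
E
python3 -c "
from h import *
go(571.5,13.6,180,92.1)"
```

```text
t 0.1 pos [175.2 651.2 230.1] yaw 74.94 tilt -1.0 F [0.1 0.4 0. ] w 1.0 g 0.0
  row [-54.84 -51.27   5.11] twist -17.16
```

step_arm([
  [8.5, -54.8, -51.3, 5, -17],
  [8.5, -54.8, -51.3, 5, -17],
  [8.5, -54.8, -51.3, 5, -17],
  [8.5, -54.8, -51.3, 5, -17],
  [8.5, -54.8, -51.3, 5, -17],
  [8.5, -54.8, -51.3, 5, -17],
  [8.5, -54.8, -51.3, 5, -17],
  [8.5, -54.8, -51.3, 5, -17],
  [8.5, -54.8, -51.3, 5, -17],
  [8.5, -54.8, -51.3, 5, -17],
  [8.5, -54.8, -51.3, 5, -17],
  [8.5, -54.8, -51.3, 5, -17],
  [8.5, -54.8, -51.3, 5, -17],
  [8.5, -54.8, -51.3, 5, -17],
  [8.5, -54.8, -51.3, 5, -17],
  [8.5, -54.8, -51.3, 5, -17],
  [8.5, -54.8, -51.3, 5, -17],
  [8.5, -54.8, -51.3, 5, -17],
  [8.5, -54.8, -51.3, 5, -17],
  [8.5, -54.8, -51.3, 5, -17],
], force=40)

```text
time: 2.1
tool_pos: [0.5707, 0.0155, 0.1814]
tcp_rot: [-0.056, 3.141, 0.0]
wrist_force: [-0.5, 0.3, -0.2]
width: 0.998
grip_force: 0.0
```

Run:
```python
from h import *
p,d,K,T,c=cam("wrist");save("w1.png",p);P=cloud(d,K,T)
w=masks(p)["white"]&(P[...,2]>.05)&(P[...,2]<.08)
print("handle",rect(w,.068,K,T),w.sum(),P[w].mean(0).round(4) if w.any() else 0)
m=masks(p)["pink"];print("plate",rect(m,.008,K,T))
go(571.5,13.6,31,92.1)
```

```text
handle (571.9, 13.6, 79.1, 12.8, 2.23) 3543 [ 0.582  -0.0407  0.0671]
plate (496.6, 11.2, 114.9, 111.4, 2.06)
t 2.15 pos [570.8  15.3 181.5] yaw 92.05 tilt -1.0 F [-0.1 -0.   0.1] w 0.996 g 0.0
  row [-0.06 -0.18 15.05] twist -0.05
```

View pics/w1.png

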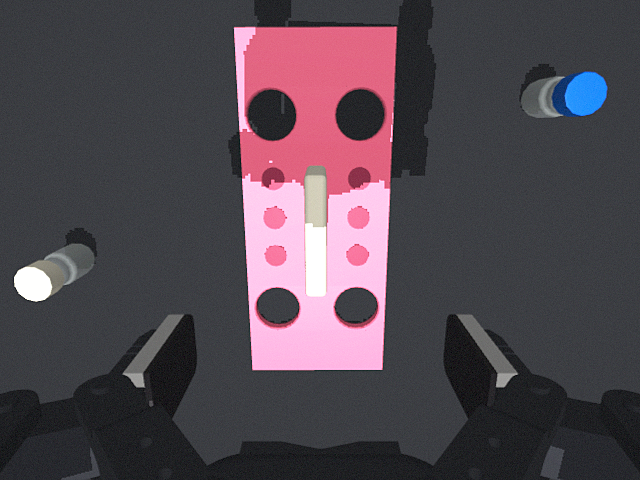

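The wrist view shows the pink handle at (315,230), midway between the pads and matching the first estimate. I'll go down and grip it.

step_arm([
  [8.5, -0.1, -0.2, 4, 0],
  [8.5, -0.1, -0.2, 8, 0],
  [8.5, -0.1, -0.2, 12, 0],
  [8.5, -0.1, -0.2, 14, 0],
  [8.5, -0.1, -0.2, 15, 0],
  [8.5, -0.1, -0.2, 15, 0],
  [0, -0.1, -0.2, 15, 0],
  [0, -0.1, -0.2, 15, 0],
  [0, -0.1, -0.2, 15, 0],
  [0, -0.1, -0.2, 15, 0],
  [0, -0.1, -0.2, 15, 0],
  [0, -0.1, -0.2, 15, 0],
  [0, -0.1, -0.2, 15, 0],
  [0, -0.1, -0.2, 15, 0],
], force=60)

```text
time: 3.55
tool_pos: [0.573, 0.0121, 0.0322]
tcp_rot: [-0.053, 3.14, 0.0]
wrist_force: [-0.0, -0.4, 5.0]
width: 0.157
grip_force: 59.4
```

step_arm([
  [0, 0, 0, -1, 0],
  [0, 0, 0, -3, 0],
  [0, 0, 0, -6, 0],
  [0, 0, 0, -9, 0],
  [0, 0, 0, -12, 0],
  [0, 0, 0, -14, 0],
  [0, 0, 0, -15, 0],
  [0, 0, 0, -15, 0],
  [0, 0, 0, -15, 0],
])

```text
time: 4.45
tool_pos: [0.5713, 0.0121, 0.1799]
tcp_rot: [0.053, -3.139, -0.0]
wrist_force: [-0.5, -0.5, -3.3]
width: 0.155
grip_force: 58.5
```

Run:
```python
from h import *
go(502,369,180,89.8)
```

```text
t 4.45 pos [571.3  12.1 179.9] yaw 91.94 tilt -1.0 F [-0.5 -0.5 -3.3] w 0.155 g 58.5
  row [5.72e+00 3.59e+01 1.00e-02] twist 2.14
```

step_arm([
  [0, 0.2, 1, 0, 0],
  [0, 0.5, 3, 0, 0.2],
  [0, 1, 6, 0, 0.4],
  [0, 1.5, 9.5, 0, 0.6],
  [0, 2.1, 13, 0, 0.8],
  [0, 2.7, 17, 0, 1],
  [0, 3.4, 21, 0, 1.2],
  [0, 4, 25, 0, 1.4],
  [0, 4.6, 29, 0, 1.6],
  [0, 5.1, 32, 0, 1.8],
  [0, 5.5, 34.5, 0, 2],
  [0, 5.7, 35.9, 0, 2.1],
  [0, 5.7, 35.9, 0, 2.1],
  [0, 5.7, 35.9, 0, 2.1],
  [0, 5.7, 35.9, 0, 2.1],
  [0, 5.7, 35.9, 0, 2.1],
])

```text
time: 6.05
tool_pos: [0.5035, 0.3677, 0.1812]
tcp_rot: [-0.007, -3.141, 0.001]
wrist_force: [0.3, 0.3, -3.1]
width: 0.155
grip_force: 58.8
```

Run:
```python
from h import *
go(502,369,180,89.8)
for n in("top","scene","wrist"):
    p,d,K,T,c=cam(n);P=cloud(d,K,T);m=masks(p)
    reg=(abs(P[...,0]-.5)<.2)&(abs(P[...,1]-.37)<.13)
    q=m["pink"]&reg&(P[...,2]>.12)
    z=np.median(P[q][:,2]) if q.any() else 0
    print(n,"plate",rect(q,.157,K,T) if q.any() else 0,"z",z,"x-slope",np.polyfit(P[q][:,0],P[q][:,2],1).round(4),"y-slope",np.polyfit(P[q][:,1],P[q][:,2],1).round(4))
    save(n+"2.png",p)
```

```text
t 6.05 pos [503.5 367.7 181.2] yaw 89.76 tilt -1.0 F [ 0.3  0.3 -3.1] w 0.155 g 58.8
  row [0.15 0.13 0.12] twist -0.04
top plate (501.3, 368.1, 264.3, 112.5, -0.22) z 0.15864592333550243 x-slope [-0.0057  0.1626] y-slope [-0.0669  0.1836]
scene plate (537.2, 366.3, 205.1, 111.4, -0.27) z 0.155661954611648 x-slope [-0.011   0.1629] y-slope [-0.0512  0.1755]
wrist plate (452.3, 369.3, 119.6, 111.3, -0.18) z 0.15894368129542907 x-slope [0.0016 0.159 ] y-slope [-0.0019  0.1605]
```

View pics/wrist2.png

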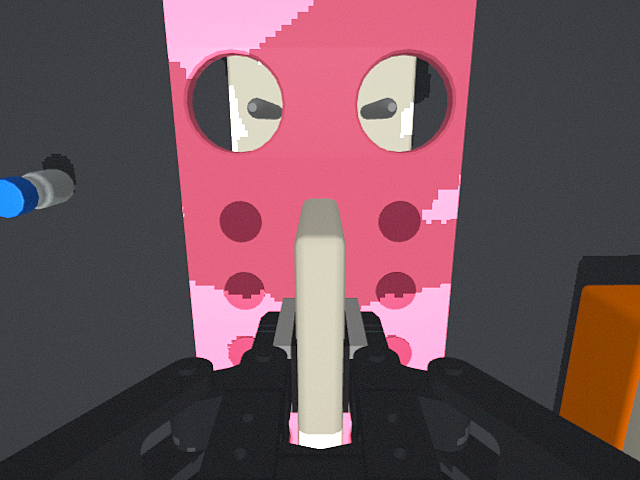

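View pics/scene2.png

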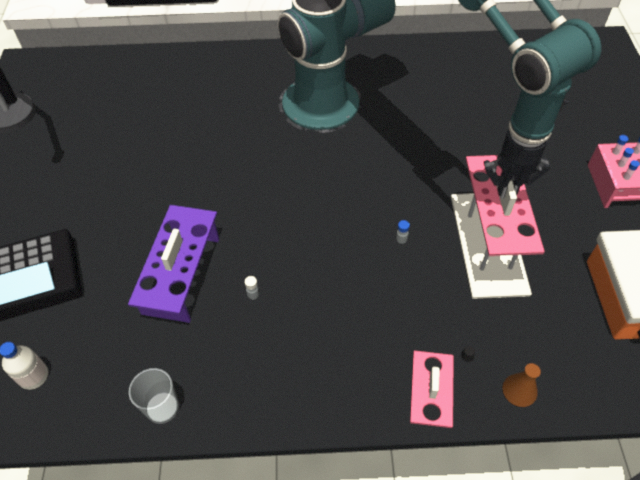

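The tier is level and centred over the posts, which show inside the far holes at (253,107) and (393,107). Lowering it now.

step_arm([
  [0, 0, 0.1, 1, 0],
  [0, 0, 0.1, 2.5, 0],
  [0, 0, 0.1, 4, 0],
  [0, 0, 0.1, 5.5, 0],
  [0, 0, 0.1, 7, 0],
  [0, 0, 0.1, 8.5, 0],
  [0, 0, 0.1, 10, 0],
  [0, 0, 0.1, 11.5, 0],
  [0, 0, 0.1, 12.5, 0],
  [0, 0, 0.1, 13, 0],
  [0, 0, 0.1, 13.2, 0],
  [0, 0, 0.1, 13.3, 0],
  [0, 0, 0.1, 13.3, 0],
])

```text
time: 7.5
tool_pos: [0.5037, 0.3703, 0.0489]
tcp_rot: [0.004, 3.141, 0.001]
wrist_force: [0.5, 0.2, -2.8]
width: 0.153
grip_force: 58.9
```

Run:
```python
from h import *
go(502,369,44.2,89.8)
```

```text
t 7.5 pos [503.7 370.3  48.9] yaw 89.84 tilt -1.0 F [ 0.5  0.2 -2.8] w 0.153 g 58.9
  row [ 0.17 -0.13  0.47] twist 0.04
```

step_arm([
  [0, 0, 0, 0.2, 0],
  [0, 0, 0, 0.3, 0],
  [0, 0, 0, 0.4, 0],
  [0, 0, 0, 0.45, 0],
  [0, 0, 0, 0.5, 0],
  [0, 0, 0, 0.5, 0],
])

```text
time: 8.1
tool_pos: [0.5033, 0.37, 0.0442]
tcp_rot: [0.004, 3.141, 0.0]
wrist_force: [-2.5, -3.2, 5.5]
width: 0.155
grip_force: 60.0
```

step_arm([
  [5, 0, 0, 0, 0],
  [5, 0, 0, 0, 0],
  [5, 0, 0, 0, 0],
  [5, 0, 0, 0, 0],
  [5, 0, 0, -3, 0],
  [5, 0, 0, -7, 0],
  [5, 0, 0, -11, 0],
  [5, 0, 0, -15, 0],
  [8.5, 0, 0, -19, 0],
  [8.5, 0, 0, -19, 0],
  [8.5, 0, 0, -19, 0],
])

```text
time: 9.2
tool_pos: [0.504, 0.3705, 0.2351]
tcp_rot: [0.004, 3.139, 0.003]
wrist_force: [-0.2, 0.1, -0.5]
width: 0.996
grip_force: 0.0
```

Run:
```python
from h import *
p,d,K,T,c=cam("wrist");P=cloud(d,K,T);m=masks(p)
w=m["white"]&(P[...,2]>.07)&(P[...,2]<.09)&(abs(P[...,0]-.5)<.06)&(abs(P[...,1]-.37)<.05)
print("handle",rect(w,.08,K,T),P[w].mean(0).round(4))
q=m["pink"]&(abs(P[...,2]-.02)<.03)
print("z",np.median(P[q][:,2]),"slopes",np.linalg.lstsq(np.c_[P[q][:,:2],np.ones(q.sum())],P[q][:,2],rcond=None)[0].round(4))
p,d,K,T,c=cam("scene");q=masks(p)["pink"].copy();q[:,:440]=0;q[:,580:]=0
print("scene",rect(q,.02,K,T))
go(551.5,-337.5,200,76.6)
```

```text
handle (502.4, 371.4, 79.2, 12.7, -0.46) [0.5009 0.3712 0.0815]
z 0.021720181167265318 slopes [-0.0001  0.0005  0.0215]
scene (537.3, 370.0, 199.1, 109.7, -1.11)
t 9.3 pos [502.4 369.4 231.7] yaw 89.84 tilt -1.0 F [-0.7 -0.4 -0.5] w 0.996 g 0.0
  row [ -5.11 -70.68   3.26] twist 13.24
```

The pink tier lies flat, with its top at 21 mm. Moving to the purple tier.

step_arm([
  [8.5, -5.1, -70.7, 3, 13.2],
  [8.5, -5.1, -70.7, 3, 13.2],
  [8.5, -5.1, -70.7, 3, 13.2],
  [8.5, -5.1, -70.7, 3, 13.2],
  [8.5, -5.1, -70.7, 3, 13.2],
  [8.5, -5.1, -70.7, 3, 13.2],
  [8.5, -5.1, -70.7, 3, 13.2],
  [8.5, -5.1, -70.7, 3, 13.2],
  [8.5, -5.1, -70.7, 3, 13.2],
  [8.5, -5.1, -70.7, 3, 13.2],
  [8.5, -5.1, -70.7, 3, 13.2],
  [8.5, -5.1, -70.7, 3, 13.2],
  [8.5, -5.1, -70.7, 3, 13.2],
  [8.5, -5.1, -70.7, 3, 13.2],
  [8.5, -5.1, -70.7, 3, 13.2],
  [8.5, -5.1, -70.7, 3, 13.2],
  [8.5, -5.1, -70.7, 3, 13.2],
  [8.5, -5.1, -70.7, 3, 13.2],
  [8.5, -5.1, -70.7, 3, 13.2],
])

```text
time: 11.2
tool_pos: [0.5524, -0.3354, 0.2033]
tcp_rot: [-0.362, -3.12, -0.001]
wrist_force: [0.2, -0.7, 0.6]
width: 0.996
grip_force: 0.0
```

Run:
```python
from h import *
p,d,K,T,c=cam("wrist");P=cloud(d,K,T);m=masks(p)
w=m["white"]&(P[...,2]>.11)&(P[...,2]<.14)&(abs(P[...,0]-.55)<.06)&(abs(P[...,1]+.337)<.05)
print("handle",rect(w,.125,K,T),P[w].mean(0).round(4))
go(551.5,-337.5,90,76.6)
```

```text
handle (551.0, -336.9, 81.0, 13.6, -13.39) [ 0.5487 -0.3364  0.1261]
t 11.25 pos [ 552.5 -335.6  203.5] yaw 76.75 tilt -1.0 F [-0.2 -0.5  0.8] w 1.001 g 0.0
  row [ 0.06 -0.21 11.35] twist 0.15
```

step_arm([
  [8.5, 0.1, -0.1, 4, 0.1],
  [8.5, 0.1, -0.1, 8, 0.1],
  [8.5, 0.1, -0.1, 10.5, 0.1],
  [8.5, 0.1, -0.1, 11.3, 0.1],
  [8.5, 0.1, -0.1, 11.3, 0.1],
  [0, 0.1, -0.1, 11.3, 0.1],
  [0, 0.1, -0.1, 11.3, 0.1],
  [0, 0.1, -0.1, 11.3, 0.1],
  [0, 0.1, -0.1, 11.3, 0.1],
  [0, 0.1, -0.1, 11.3, 0.1],
  [0, 0.1, -0.1, 11.3, 0.1],
  [0, 0.1, -0.1, 11.3, 0.1],
  [0, 0.1, -0.1, 11.3, 0.1],
], force=80)

```text
time: 12.55
tool_pos: [0.5514, -0.3386, 0.0912]
tcp_rot: [0.368, 3.119, -0.002]
wrist_force: [-1.3, -1.5, 5.5]
width: 0.155
grip_force: 79.0
```

step_arm([
  [0, 0, 0, -1, 0],
  [0, 0, 0, -3, 0],
  [0, 0, 0, -6, 0],
  [0, 0, 0, -9, 0],
  [0, 0, 0, -12, 0],
  [0, 0, 0, -14, 0],
  [0, 0, 0, -15, 0],
  [0, 0, 0, -15, 0],
  [0, 0, 0, -15, 0],
])

```text
time: 13.45
tool_pos: [0.5502, -0.3372, 0.2383]
tcp_rot: [-0.368, -3.117, -0.002]
wrist_force: [0.2, 0.1, -4.9]
width: 0.149
grip_force: 78.3
```

Run:
```python
from h import *
go(502.5,369.5,240,89.8)
```

```text
t 13.45 pos [ 550.2 -337.2  238.3] yaw 76.55 tilt -1.0 F [ 0.2  0.1 -4.9] w 0.149 g 78.3
  row [ 2.108e+01  6.762e+01 -2.000e-02] twist -13.25
```

step_arm([
  [0, 0.3, 1, 0, 0],
  [0, 0.9, 3, -0.2, -0.5],
  [0, 1.9, 6, -0.2, -1],
  [0, 3.1, 10, -0.2, -2],
  [0, 4.4, 14, -0.2, -3],
  [0, 5.6, 18, -0.2, -4],
  [0, 6.9, 22, -0.2, -5],
  [0, 8.1, 26, -0.2, -6],
  [0, 9.4, 30, -0.2, -7],
  [0, 10.6, 34, -0.2, -8],
  [0, 11.8, 38, -0.2, -9],
  [0, 13.1, 42, -0.2, -10],
  [0, 14.3, 46, -0.2, -11],
  [0, 15.6, 50, -0.2, -12],
  [0, 16.8, 54, -0.2, -13],
  [0, 18.1, 58, -0.2, -13.2],
  [0, 19.3, 62, -0.2, -13.2],
  [0, 20.3, 65, -0.2, -13.2],
  [0, 20.9, 67, -0.2, -13.2],
  [0, 21.1, 67.6, -0.2, -13.2],
])

```text
time: 15.45
tool_pos: [0.5014, 0.371, 0.2416]
tcp_rot: [-0.002, -3.14, 0.0]
wrist_force: [-0.0, -0.3, -4.5]
width: 0.151
grip_force: 78.6
```

step_arm([
  [0, 0, 0, 0, 0],
  [0, 0, 0, 0, 0],
  [0, 0, 0, 0, 0],
  [0, 0, 0, 0, 0],
])

```text
time: 15.85
tool_pos: [0.5035, 0.3674, 0.2424]
tcp_rot: [0.01, 3.142, -0.0]
wrist_force: [0.4, 0.3, -3.8]
width: 0.15
grip_force: 78.6
```

Run:
```python
from h import *
go(502.5,369.5,240,89.8)
for n in("top","wrist","scene"):
    p,d,K,T,c=cam(n);P=cloud(d,K,T);m=masks(p)
    q=m["purple"]&(abs(P[...,1]-.37)<.13)&(abs(P[...,2]-.227)<.02)
    print(n,"plate",rect(q,.229,K,T),"z",np.median(P[q][:,2]),np.linalg.lstsq(np.c_[P[q][:,:2],np.ones(q.sum())],P[q][:,2],rcond=None)[0].round(4))
    save(n+"3.png",p)
```

```text
t 15.85 pos [503.5 367.4 242.4] yaw 89.65 tilt -1.0 F [ 0.4  0.3 -3.8] w 0.15 g 78.6
  row [0.1  0.21 0.24] twist -0.15
top plate (503.5, 369.1, 265.0, 111.9, -0.37) z 0.2328255044528843 [-0.0018  0.0008  0.2334]
wrist plate (464.8, 368.9, 139.6, 112.8, -0.37) z 0.2328789016074866 [-1.400e-03 -1.000e-04  2.334e-01]
scene plate (539.1, 367.5, 202.9, 111.4, -0.63) z 0.22960478232719916 [-0.0012  0.0006  0.2299]
```

View pics/wrist3.png

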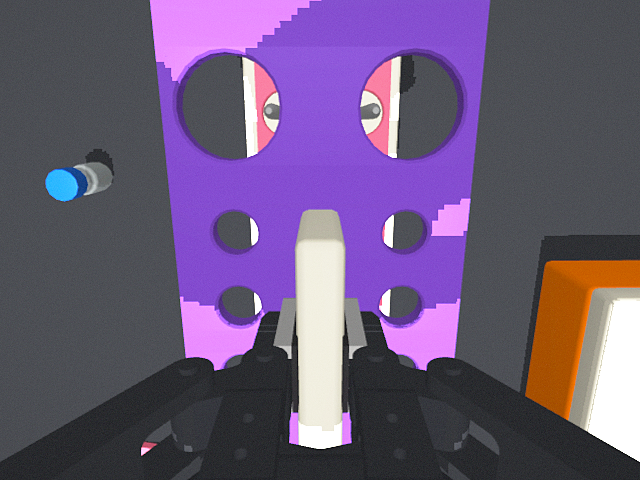

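The purple tier is level and square, with the posts visible through the holes at (270,112) and (372,112). I'll shift it about 1.5 mm and lower it.

step_arm([
  [0, 0.1, 0.1, 1, 0],
  [0, 0.1, 0.1, 2.5, 0],
  [0, 0.1, 0.1, 4, 0],
  [0, 0.1, 0.1, 5.5, 0],
  [0, 0.1, 0.1, 7, 0],
  [0, 0.1, 0.1, 8.5, 0],
  [0, 0.1, 0.1, 10, 0],
  [0, 0.1, 0.1, 11.2, 0],
  [0, 0.1, 0.1, 12, 0],
  [0, 0.1, 0.1, 12.4, 0],
  [0, 0.1, 0.1, 12.6, 0],
  [0, 0.1, 0.1, 12.6, 0],
  [0, 0.1, 0.1, 12.6, 0],
])

```text
time: 17.3
tool_pos: [0.5027, 0.37, 0.1171]
tcp_rot: [0.007, 3.14, 0.001]
wrist_force: [0.9, 0.8, -4.5]
width: 0.15
grip_force: 78.6
```

Run:
```python
from h import *
go(502.5,369.5,111.2,89.8)
p,d,K,T,c=cam("top");P=cloud(d,K,T);m=masks(p)
q=m["purple"]&(abs(P[...,1]-.37)<.13);z=np.median(P[q][:,2])-.0015
print("purple",rect(q,z,K,T),z)
w=m["white"]&(P[...,2]<.03)&(abs(P[...,1]-.37)<.09)&(abs(P[...,0]-.5)<.2);print("base",rect(w,.012,K,T))
```

```text
t 17.3 pos [502.7 370.  117.1] yaw 89.74 tilt -1.0 F [ 0.9  0.8 -4.5] w 0.15 g 78.6
  row [ 0.02 -0.05  0.59] twist -0.06
purple (503.1, 371.3, 266.1, 113.2, -0.28) 0.10593429896736067
base (529.6, 317.0, 234.5, 36.5, 3.68)
```

step_arm([
  [0, 0.1, -0.1, 0.1, 0],
  [0, 0.1, -0.1, 0.3, 0],
  [0, 0.1, -0.1, 0.4, 0],
  [0, 0.1, -0.1, 0.5, 0],
  [0, 0.1, -0.1, 0.55, 0],
  [0, 0.1, -0.1, 0.6, 0],
  [0, 0.1, -0.1, 0.6, 0],
])

```text
time: 18.05
tool_pos: [0.5011, 0.3685, 0.1112]
tcp_rot: [-0.007, -3.141, 0.0]
wrist_force: [-3.3, -2.3, 3.7]
width: 0.15
grip_force: 79.8
```

Contact shows as an 8 N rise in vertical force, at the expected height. Letting go.

step_arm([
  [5, 0, 0, 0, 0],
  [5, 0, 0, 0, 0],
  [5, 0, 0, 0, 0],
  [5, 0, 0, 0, 0],
  [5, 0, 0, -3, 0],
  [5, 0, 0, -7, 0],
  [5, 0, 0, -11, 0],
  [5, 0, 0, -14, 0],
  [5, 0, 0, -14, 0],
  [5, 0, 0, -14, 0],
])

```text
time: 19.05
tool_pos: [0.5017, 0.369, 0.2514]
tcp_rot: [0.007, 3.14, 0.002]
wrist_force: [0.1, -0.8, -0.1]
width: 0.587
grip_force: 0.0
```

Run:
```python
from h import *
go(502.5,369.5,250,89.8)
p,d,K,T,c=cam("wrist");P=cloud(d,K,T);m=masks(p)
w=m["white"]&(abs(P[...,2]-.145)<.01)&(abs(P[...,0]-.5)<.06)&(abs(P[...,1]-.37)<.05)
print("handle",rect(w,.145,K,T))
q=m["purple"]&(abs(P[...,2]-.1)<.02)
print("z",np.median(P[q][:,2]),np.linalg.lstsq(np.c_[P[q][:,:2],np.ones(q.sum())],P[q][:,2],rcond=None)[0].round(4))
p,d,K,T,c=cam("scene");cv2.imwrite("pics/final.png",cv2.resize(p[120:320,380:600,::-1],None,fx=3,fy=3))
```

```text
t 19.05 pos [501.7 369.  251.4] yaw 89.74 tilt -1.0 F [ 0.1 -0.8 -0.1] w 0.587 g 0.0
  row [-0.08  0.05  0.14] twist -0.06
handle (500.9, 369.8, 80.1, 13.4, -0.51)
z 0.10166140883345359 [-0.0003  0.0014  0.1012]
```

View pics/final.png

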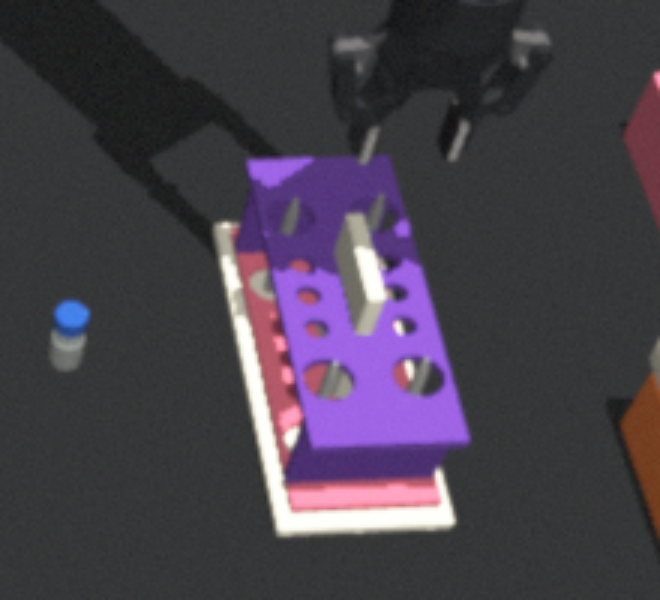

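The picture shows the purple tier standing squarely on the pink one, with the posts through all four holes at (290,215), (378,210), (330,380) and (418,375). The gripper is clear, and the purple plate is level at 100 mm.

```bash
python3 -c "
from workcell import bot
print(bot.finish_job())"
```

```text
the job is handed in; nothing more can be done
None
```

The rack is back together: the pink tier lies flat on the base, the purple tier stands squarely on it, and both are released with the gripper clear; I handed the job in at about 19 s.

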